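# Check a relief tile against 700 g on the two-pan balance

### The arm

A 6-joint arm with a two-finger parallel gripper is mounted at the origin on the work surface. World frame = base frame: x ahead of the robot, y to its left, z up, the work surface at z = 0. Lengths are in m, angles in degrees, forces in N, time in s.
With the tool pointing down it reaches from about 0.3 to 0.875 m from the base axis. Payload 6.4 kg.
Tool frame: the origin (TCP) lies on the centre line of the jaws, within the pads' length; the fingertips stand 8 mm ahead of it and the grasp point (between the pads) lies 11 mm behind it; z points along the fingers, y is the direction in which the jaws open and shut (so a half turn about z gives the same grasp; the last joint's range is limited). The gripper opens to 88 mm and grips with 3 to 60 N. Pads are 18 mm wide; open, the fingers measure 123 mm over their backs; the gripper's body (75 mm by 187 mm) begins 45 mm behind the grasp point.
Start: joints at [-88.826, 10.359, 92.074, -0, 77.567, -11.82], TCP at [0.129, -0.56, 0.247] pointing down, gripper open.
Joint ranges: [-171.53, 171.53], [-51.25, 118.39], [17.06, 147.69], [-65.23, 245.23], [0, 150.52], [-178.68, 178.68]. Speed limits (degrees/s): [147.25, 147.25, 172.46, 180, 180, 180].

### API

Orientations are given as a 3x3 rotation matrix whose columns are the frame's x, y, z axes.
In Python, from bench import manip gives the robot as it stands.
- The arm moves only by the shell command python3 -m inch 'ROWS' [OPENING] [FORCE]. ROWS is JSON, a list of rows, each a list of 2 entries, a list of its own where there are three numbers: the shift along the world's x, y, z as a fraction of full scale, then the turn about the world's z as a fraction of full scale. A call has 1 to 20 rows; each row is the pose to reach, as a shift and turn from the pose commanded when the call began, turning the shorter way round; what a row does not reach only later rows make up. Full scale, the value 1, is 800 mm for a shift and pi rad for a turn. A row lasts 1/10 s, in which the tool goes at most 50 mm and 8.59 degrees, less where a joint would pass 70% of its speed; a pose out of reach is approached as far as the arm can. A call with a number of a shift or a turn outside -1 to 1 is refused whole. A call with a gripper value outside its range is refused whole. OPENING is the closure, from 0 (fully open) to 1 (shut), set as the call begins (- or left out, the last holds). The fingers move at their own pace and stop on an object; FORCE is the grip in N (left out, the last holds). Time passes only in rows, so rows that repeat a pose let the fingers close. It gives the time, the measured TCP pose, the force and the opening at its end, in the units of the state.
- manip.read_state(): the state, without advancing time (a new reading comes with each control period).
- manip.grab_frame(name): name is "side" or "top"; returns the picture (480x640x3 uint8, red, green, blue); there is no depth.
- manip.get_calibration(name): a dict with "intrinsics" (3x3 intrinsics, pixels), "k1" (the pictures are not rectified: a ray, as slopes to the right and down, at radius r is drawn at 1 + k1 r^2 times it, then the intrinsics apply), "extrinsics" (4x4, takes a point from camera to world coordinates). Camera axes: x right, y up, looking along -z (the intrinsics and any distortion apply to the point x, -y, -z); pixel columns grow to the right and rows downward; lengths in m; the calibration is good to about 2 mm. A picture is of the moment at which its call begins. get_calibration takes no time and is no camera call.
- manip.job_done(): hands the job in, once; it reports no verdict.
Trained networks look in the newest picture that a camera, given by its name, has taken for a name from the list of things; names that differ only in an ending like _2 or _b are one class to them, and where a whole thing is asked for, a point or a joint stands for the part that bears it (a point fixed in the world has none). Each returns a list of dicts, best first, with "conf" (0 to 1); they miss things now and then, are a little off and sometimes report something else, mostly with a low value. They report only what shows in the picture. A call takes as long as a camera call. They do not tell look-alikes from the thing itself.
- manip.recognise(camera, query): "box" ([centre column, centre row, width, height] in pixels, round what is visible of it).
- manip.outline_of(camera, query): "mask" (480x640 bool, what is visible of it) and "box" ([centre column, centre row, width, height] in pixels, round what is visible of it).
- manip.pinpoint(camera, query): "uv" ([column, row] in pixels: a listed point, or the origin of a listed thing).
The state is a dict: "clock": time; "joint_positions": joint angles; "joint_velocities": joint speeds; "tau": joint torques, N m; "ee_pos": TCP position; "orientation": TCP orientation; "contact_force": force on the tool from outside, world axes, zero at the start; "moment": the same for the moment, N m; "width": finger opening in m.
Only numpy, scipy, OpenCV 4.12 (cv2) and the standard library are available. Lean on these libraries where they do the work, as an engineer would, in place of code of your own. Each camera call takes 0.05 s, during which the arm holds its last target.

### The job

The carved clay tile lying on the balance should weigh 700 g: check it by loading the empty pan with the two weights that make up 700 g, the large one (500 g) and the middle-sized one (200 g), and not the small one (100 g). Set each gently, standing upright on the pan, and let go of both, so that the beam comes to rest level.

Things in the scene. Friction and masses are not known exactly. Their poses are not given: they have to be found in the camera images.
- beam (a joint): Beam of the two-pan balance (grey base 340 x 130 mm, pans 280 mm apart, needle plate midway, 170 mm high). 0 rad: pan with the clay tile (120 x 120 x 25 mm, 700 g) down on its stop, as at the start; 0.10: level, needle upright; 0.20: other pan down. Pans stay horizontal, moving 14 mm up or down from level. It stays at 0 until both weights are on, then swings level in about 1 s.
- empty_pan_top (a point): Centre of the upper face of the empty pan, a flat rimless steel disc of 160 mm diameter. z is up, y points along the beam to the other pan (with the clay tile), x is square to the beam. At the start it stands 99 mm above the counter; when level, 85 mm.
- weight_large_center (a point): Large weight, 500 g, plain steel: upright cylinder of 40 mm diameter, 46 mm tall, with a small knob (15 mm across) on top, 60 mm tall in all. The point lies on its axis, 30 mm above its underside; z is its axis. The three weights stand on the counter 100 mm or more apart, right of the balance as the robot sees it, in any order.
- weight_middle_center (a point): Middle-sized weight, 200 g, plain steel: upright cylinder of 32 mm diameter, 32 mm tall, with a small knob (13 mm across) on top, 44 mm tall in all. The point lies on its axis, 22 mm above its underside; z is its axis. A like weight of 100 g, 25 mm across and 34 mm tall, stands near and is not wanted.
Not all that is in view belongs to the job. Leave any brown or green look-alike of the part that bears weight_middle_center alone. Leave any pink look-alike of the part that bears weight_large_center alone.

How it is judged (in metres and radians):
At the end, for the whole second after the job is handed in: The large and the middle-sized weight both stand upright (within 10 degrees) on the pan that was empty, their axes within 75 mm of its centre, released, and the beam rests level: joint between 0.06 and 0.14 rad (level is 0.10) and still (under 0.05 rad/s) (value of joint beam between 0.06 and 0.14 rad and velocity of joint beam between -0.05 and 0.05 rad/s and horizontal distance between each of weight_large_center, weight_middle_center and empty_pan_top below 0.075 m and z of weight_large_center in the frame of empty_pan_top between 0.02 and 0.04 m and z of weight_middle_center in the frame of empty_pan_top between 0.012 and 0.032 m and angle between each of weight_large_center, weight_middle_center's own z axis and vertical below 0.17 rad); the robot touches nothing.
It fails at once if a weight is dropped or slammed on the balance (the beam swings faster than 2 rad/s) (velocity of joint beam above 2 rad/s or velocity of joint beam below -2 rad/s).
It also fails if it takes over 58 s, if anything falls off the work surface, if the arm or the gripper's body presses on something with over 40 N, if the wrist force passes 120 N, or if a joint passes its speed limit or range.

## Working session

There is one attempt and no reset: what is moved stays moved. The work goes in short steps, Python scripts to look and compute and a shell command to move; the robot and the scene stay as the last step left them, time stands still between calls to the robot, and variables do not carry over. Pictures are saved under pics/ and viewed, and the job is handed in when it is done.

```bash
mkdir -p pics
cat > h.py <<'E'
import numpy as np, cv2
from bench import manip
def ray(cam,uv):
    c=manip.get_calibration(cam);K=np.array(c["intrinsics"]);T=np.array(c["extrinsics"])
    p=cv2.undistortPoints(np.array([[uv]],float),K,np.array([c["k1"],0,0,0.]))[0,0]
    d=T[:3,:3]@np.array([p[0],-p[1],-1]);return T[:3,3],d
def atz(cam,uv,z):
    o,d=ray(cam,uv);return o+d*(z-o[2])/d[2]
def proj(cam,P):
    c=manip.get_calibration(cam);K=np.array(c["intrinsics"]);T=np.array(c["extrinsics"])
    q=np.linalg.inv(T)@np.r_[P,1];q=np.array([q[0],-q[1],-q[2]])
    return cv2.projectPoints(q[None],np.zeros(3),np.zeros(3),K,np.array([c["k1"],0,0,0.]))[0][0,0]
def tri(u1,u2):
    o1,d1=ray("side",u1);o2,d2=ray("top",u2)
    s=np.linalg.lstsq(np.c_[d1,-d2],o2-o1,rcond=None)[0]
    a=o1+d1*s[0];b=o2+d2*s[1];return (a+b)/2,np.linalg.norm(a-b)
def save(cam,name):
    f=manip.grab_frame(cam);cv2.imwrite("pics/"+name,f[:,:,::-1]);return f
E
python3 - <<'E'
from h import *
for c in("side","top"):
    save(c,c+"0.png")
    for q in("weight_large_center","weight_middle_center","empty_pan_top"):
        for r in manip.pinpoint(c,q): print(c,q,np.round(r["uv"],1),round(r["conf"],2), np.round(atz(c,r["uv"],{"w":.03 if "large" in q else .022,"e":.099}[q[0]]),3))
print(manip.read_state()["clock"])
E
```

```text
side weight_large_center [310.3 383.1] 0.64 [ 0.488 -0.286  0.03 ]
side weight_large_center [370.8 407.6] 0.6 [ 0.554 -0.345  0.03 ]
side weight_middle_center [418.  272.6] 0.91 [ 0.711 -0.141  0.022]
side weight_middle_center [382.4 296.3] 0.81 [ 0.639 -0.169  0.022]
side weight_middle_center [341.  265.2] 0.62 [ 0.599 -0.089  0.022]
side empty_pan_top [298.9 169. ] 0.89 [0.577 0.074 0.099]
top weight_large_center [453.1 244.7] 0.82 [ 0.557 -0.351  0.03 ]
top weight_large_center [422.5 276.6] 0.62 [ 0.489 -0.287  0.03 ]
top weight_middle_center [369.3 204.1] 0.72 [ 0.638 -0.174  0.022]
top weight_middle_center [327.1 217.9] 0.66 [ 0.607 -0.087  0.022]
top weight_middle_center [352.  168.6] 0.6 [ 0.713 -0.137  0.022]
top empty_pan_top [244.2 225. ] 0.64 [0.581 0.074 0.099]
0.4
```

View pics/side0.png

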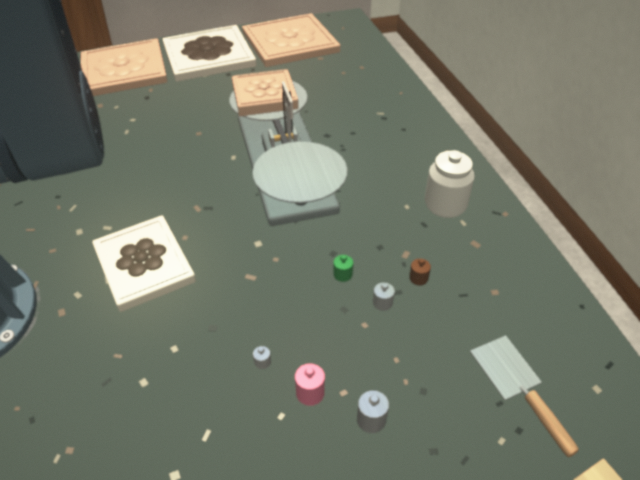

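View pics/top0.png

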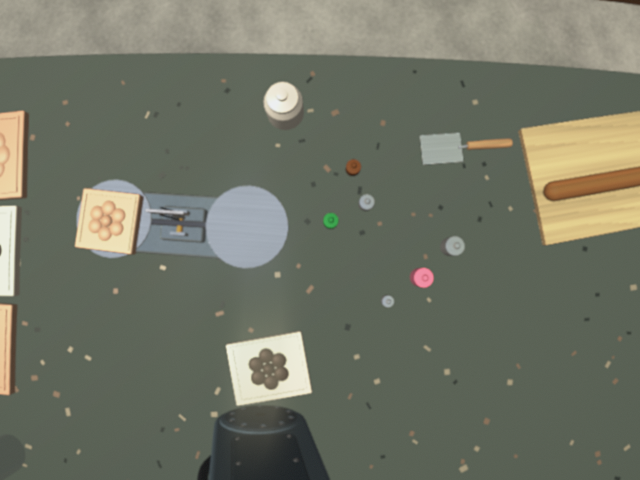

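The side view shows steel weights at (373,410) large, (384,295) middle and (262,356) small. There is a pink look-alike at (310,383), a green one at (343,267) and a brown one at (420,271). In the top view, the steel weights are at (455,246) large, (367,202) middle and (388,301) small, and the empty pan is at (247,226). The plain steel ones fit the description, so I'll confirm them in a crop and triangulate.

Run:
```python
from h import *
a=cv2.imread("pics/side0.png")[230:450,230:460];b=cv2.imread("pics/top0.png")[140:320,300:480]
cv2.imwrite("pics/crop1.png",np.hstack([cv2.resize(a,(400,400)),cv2.resize(b,(400,400))]))
print(tri((370.8,407.6),(453.1,244.7)),tri((382.4,296.3),(369.3,204.1)),tri((298.9,169),(244.2,225)))
for q in("weight_large_center","weight_middle_center","empty_pan_top"):
  for c in("side","top"):
    for r in manip.outline_of(c,q):
        m=np.argwhere(r["mask"]).mean(0)[::-1];print(c,q,np.round(r["box"],1),np.round(m,1),round(r["conf"],2))
# predicted silhouettes
P=lambda c,x:np.round(proj(c,x),1)
for c in("side","top"): print(c,P(c,[.556,-.348,.03]),P(c,[.639,-.171,.022]),P(c,[.58,.074,.099]),P(c,[.639,-.171,.044]),P(c,[.556,-.348,.06]))
th=np.linspace(0,6.28,60)
for c in("side","top"):
  for (x,y,r,h) in((.556,-.348,.02,.046),(.639,-.171,.016,.032)):
    pts=np.array([proj(c,[x+r*np.cos(t),y+r*np.sin(t),z]) for t in th for z in(0,h)]);print(c,pts.min(0).round(1),pts.max(0).round(1))
```

```text
(array([ 0.55427743, -0.34831133,  0.03592323]), np.float64(0.00441432886913983)) (array([ 0.63703855, -0.17373873,  0.02832657]), np.float64(0.0005029161436855744)) (array([0.57908434, 0.07432312, 0.09832738]), np.float64(0.003467234145441089))
side weight_large_center [371.8 411.8  32.1  44.6] [372.3 411.8] 0.82
side weight_large_center [311.6 383.5  31.3  42. ] [310.1 384.2] 0.6
top weight_large_center [453.  243.8  24.3  19.9] [451.9 245.8] 0.92
top weight_large_center [422.  275.6  22.4  20.3] [421.7 277.5] 0.81
top weight_large_center [365.5 204.1  14.7  16.2] [366.  202.1] 0.64
side weight_middle_center [418.6 274.1  22.9  27.4] [419.4 271.3] 0.68
side weight_middle_center [383.4 296.2  22.6  22.5] [382.4 295.9] 0.64
side weight_middle_center [342.9 268.   23.1  27.2] [343.3 267.6] 0.62
top weight_middle_center [353.4 167.8  15.9  12.7] [353.  167.5] 0.68
top weight_middle_center [329.1 222.   17.9  17.6] [330.2 220.2] 0.61
top weight_middle_center [365.1 202.9  15.1  17.7] [365.9 201.7] 0.55
side empty_pan_top [301.5 171.6  96.3  58.4] [299.9 171.9] 0.95
top empty_pan_top [244.6 226.3  85.2  86.1] [246.6 226.4] 0.69
side [373.3 409. ] [382.8 297.2] [300.5 168.6] [383.9 288.1] [374.9 397.7]
top [451.8 245. ] [367.6 203.7] [244.1 225.4] [368.8 202.2] [456.2 244.3]
side [357.  389.5] [389.6 433.2]
side [371.5 285. ] [393.8 314.2]
top [438.6 234.9] [463.7 254.9]
top [359.1 195.4] [375.8 212.5]
```

View pics/crop1.png

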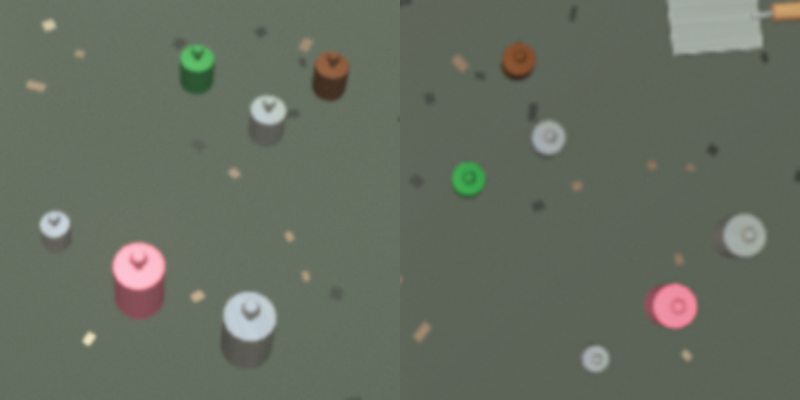

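The crop confirms it. The plain steel weights in the side view are the large one (249,330 in the crop), the middle one (267,120) and the small one (55,230, not wanted). The pink, green and brown ones are look-alikes. Next I'll refine the positions from the top faces.

Run:
```python
from h import *
print(atz("top",(455.2,245.7),.046),atz("side",(373.2,404.3),.046))
print(atz("top",(366.6,202.1),.032),atz("side",(383.5,291.6),.032))
print(atz("top",(246.8,226.3),.099),atz("side",(300,171.6),.099))
s=manip.read_state();print(s["ee_pos"],s["orientation"],s["width"],s["contact_force"])
# top-view colours
f=cv2.imread("pics/top0.png")
for n,(x0,y0,x1,y1) in dict(L=(436,228,472,262),M=(354,190,380,215)).items():
    g=cv2.cvtColor(f[y0:y1,x0:x1],cv2.COLOR_BGR2GRAY);t,m=cv2.threshold(g,0,255,cv2.THRESH_OTSU)
    M=cv2.moments(m,True);c=(M['m10']/M['m00']+x0,M['m01']/M['m00']+y0);print(n,t,c,M['m00'],atz("top",c,.046 if n=="L" else .032))
```

```text
[ 0.55393233 -0.35029731  0.046     ] [ 0.55418957 -0.3492651   0.046     ]
[ 0.6408102  -0.16771061  0.032     ] [ 0.64040014 -0.16831622  0.032     ]
[0.57834105 0.06871982 0.099     ] [0.57703033 0.06657371 0.099     ]
[ 0.12930928 -0.56028331  0.24672391] [[ 9.74392260e-01  2.24854895e-01  1.01165894e-05]
 [ 2.24854895e-01 -9.74392260e-01 -5.41441473e-06]
 [ 8.64006872e-06  7.55052845e-06 -1.00000000e+00]] 0.08805355275982796 [ 0.20016179 -0.66869267 -0.25666606]
L 127.0 (454.7291666666667, 245.33680555555554) 288.0 [ 0.55465409 -0.34930895  0.046     ]
M 126.0 (366.4640883977901, 201.29834254143645) 181.0 [ 0.64248451 -0.16739933  0.032     ]
```

```bash
python3 -m inch '[[[0.53,0.263,-0.15],0],[[0.53,0.263,-0.15],0],[[0.53,0.263,-0.15],0],[[0.53,0.263,-0.15],0],[[0.53,0.263,-0.15],0],[[0.53,0.263,-0.15],0],[[0.53,0.263,-0.15],0],[[0.53,0.263,-0.15],0],[[0.53,0.263,-0.15],0],[[0.53,0.263,-0.15],0],[[0.53,0.263,-0.15],0],[[0.53,0.263,-0.15],0],[[0.53,0.263,-0.15],0],[[0.53,0.263,-0.15],0]]' 0.32 20
python3 - <<'E'
from h import *
f=save("side","s1.png");g=save("top","t1.png")
cv2.imwrite("pics/c2.png",np.hstack([cv2.resize(f[270:470,270:470],(400,400)),cv2.resize(g[150:350,350:550],(400,400))])[:,:,::-1])
E
```

```text
clock: 2.1
ee_pos: [0.5524, -0.3511, 0.1273]
orientation: [[0.975, 0.223, 0.0], [0.223, -0.975, -0.001], [0.0, 0.001, -1.0]]
contact_force: [0.4, -0.3, 0.7]
width: 0.0595
```

View pics/c2.png

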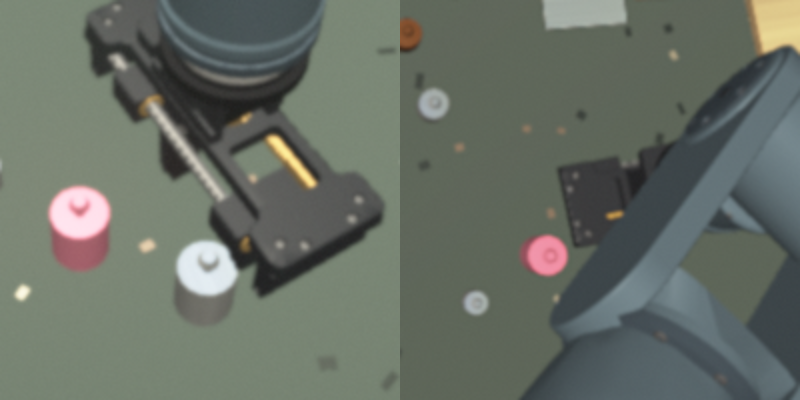

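The gripper is above the steel weight (left crop, 205,285), and the pink one stays clear of the fingers. I'll descend, close and check.

```bash
python3 -m inch '[[[0.002,0.001,-0.04],0],[[0.002,0.001,-0.08],0],[[0.002,0.001,-0.1],0],[[0.002,0.001,-0.12],0],[[0.002,0.001,-0.13],0],[[0.002,0.001,-0.136],0],[[0.002,0.001,-0.136],0],[[0.002,0.001,-0.136],0]]' - 20
python3 -m inch '[[[0,0,0],0],[[0,0,0],0],[[0,0,0],0],[[0,0,0],0],[[0,0,0],0],[[0,0,0],0],[[0,0,0],0],[[0,0,0],0]]' 1 30
```

```text
clock: 3.0
ee_pos: [0.5555, -0.3496, 0.0189]
orientation: [[0.974, 0.225, 0.001], [0.225, -0.974, -0.001], [0.001, 0.001, -1.0]]
contact_force: [0.1, -0.1, -0.4]
width: 0.0599
clock: 3.8
ee_pos: [0.5552, -0.3494, 0.0185]
orientation: [[0.974, 0.225, 0.001], [0.225, -0.974, -0.001], [0.001, 0.001, -1.0]]
contact_force: [0.4, 0.7, 5.1]
width: 0.0392
```

```bash
python3 -m inch '[[[0,0,0.03],0],[[0,0,0.08],0],[[0,0,0.13],0],[[0,0,0.18],0],[[0,0,0.2],0],[[0,0.05,0.2],0],[[0,0.1,0.2],0],[[0,0.15,0.2],0],[[-0.005,0.2,0.2],0],[[-0.01,0.25,0.2],0],[[-0.015,0.3,0.2],0],[[-0.02,0.35,0.2],0],[[-0.021,0.4,0.2],0],[[-0.021,0.45,0.2],0],[[-0.021,0.5,0.2],0],[[-0.021,0.523,0.2],0],[[-0.021,0.523,0.2],0],[[-0.021,0.523,0.2],0],[[-0.021,0.523,0.2],0],[[-0.021,0.523,0.2],0]]'
python3 - <<'E'
from h import *
f=save("side","s2.png");g=save("top","t2.png")
cv2.imwrite("pics/c3.png",np.hstack([cv2.resize(f[40:240,200:400],(400,400)),cv2.resize(g[120:320,150:350],(400,400))])[:,:,::-1])
print(manip.read_state()["width"])
E
```

```text
clock: 5.8
ee_pos: [0.538, 0.0682, 0.1774]
orientation: [[0.975, 0.223, -0.001], [0.223, -0.975, -0.0], [-0.001, -0.0, -1.0]]
contact_force: [-0.4, 0.3, -5.3]
width: 0.0395
0.03918452874061094
```

View pics/c3.png

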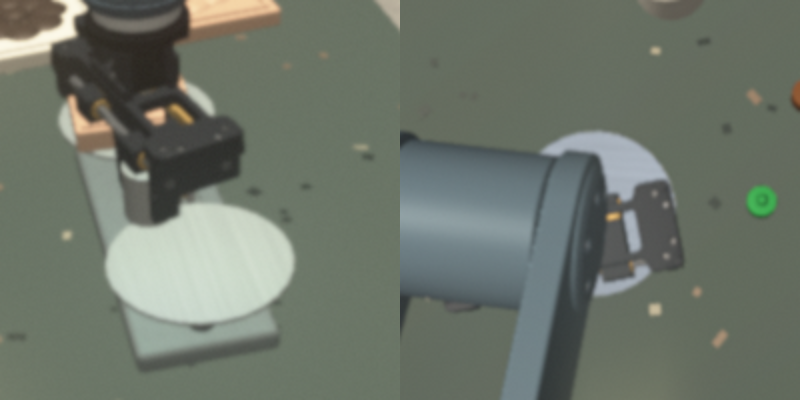

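The weight is held over the left edge of the pan (left crop, 150,195). I'll lower it slowly, watching the force.

```bash
python3 -m inch '[[[0,0,-0.02],0],[[0,0,-0.04],0],[[0,0,-0.055],0],[[0,0,-0.062],0],[[0,0,-0.066],0],[[0,0,-0.068],0],[[0,0,-0.07],0],[[0,0,-0.07],0],[[0,0,-0.07],0]]'
python3 -m inch '[[[0,0,-0.001],0],[[0,0,-0.002],0],[[0,0,-0.003],0],[[0,0,-0.003],0],[[0,0,-0.003],0]]'
```

```text
clock: 6.8
ee_pos: [0.5384, 0.0693, 0.1223]
orientation: [[0.974, 0.225, 0.001], [0.225, -0.974, -0.0], [0.001, 0.0, -1.0]]
contact_force: [-0.4, 0.8, -4.8]
width: 0.0392
clock: 7.3
ee_pos: [0.5381, 0.0693, 0.1195]
orientation: [[0.974, 0.225, -0.0], [0.225, -0.974, 0.0], [-0.0, -0.0, -1.0]]
contact_force: [-0.5, 0.5, -5.1]
width: 0.0393
```

```bash
python3 -m inch '[[[0,0,-0.001],0],[[0,0,-0.0015],0],[[0,0,-0.0015],0],[[0,0,-0.0015],0]]'
python3 -m inch '[[[0,0,-0.001],0],[[0,0,-0.0015],0],[[0,0,-0.0015],0],[[0,0,-0.0015],0]]'
```

```text
clock: 7.7
ee_pos: [0.5381, 0.0693, 0.1183]
orientation: [[0.974, 0.225, -0.0], [0.225, -0.974, -0.0], [-0.0, -0.0, -1.0]]
contact_force: [-0.8, -0.0, -4.8]
width: 0.0394
clock: 8.1
ee_pos: [0.5383, 0.0693, 0.1175]
orientation: [[0.974, 0.225, 0.0], [0.225, -0.974, -0.0], [0.0, 0.0, -1.0]]
contact_force: [-2.4, -0.1, 0.4]
width: 0.0393
```

The pan now carries the full load, so I'll open the jaws and rise.

```bash
python3 -m inch '[[[0,0,0],0],[[0,0,0],0],[[0,0,0],0],[[0,0,0],0],[[0,0,0],0],[[0,0,0],0]]' 0.32
python3 -m inch '[[[0,0,0.02],0],[[0,0,0.06],0],[[0,0,0.11],0],[[0,0,0.13],0],[[0.02,-0.05,0.13],0],[[0.04,-0.1,0.13],0],[[0.06,-0.15,0.13],0],[[0.08,-0.2,0.13],0],[[0.1,-0.25,0.13],0],[[0.12,-0.28,0.13],0],[[0.129,-0.296,0.13],0],[[0.129,-0.296,0.1],0],[[0.129,-0.296,0.05],0],[[0.129,-0.296,0.02],0],[[0.129,-0.296,0.02],0],[[0.129,-0.296,0.02],0]]'
python3 - <<'E'
from h import *
f=save("side","s3.png");g=save("top","t3.png")
cv2.imwrite("pics/c4.png",np.hstack([cv2.resize(f[110:310,200:450],(400,320)),cv2.resize(g[120:320,200:450],(400,320))])[:,:,::-1])
E
```

```text
clock: 8.7
ee_pos: [0.5382, 0.0693, 0.1171]
orientation: [[0.974, 0.225, 0.0], [0.225, -0.974, 0.0], [0.0, 0.0, -1.0]]
contact_force: [-0.2, 0.3, -0.0]
width: 0.0599
clock: 10.3
ee_pos: [0.6413, -0.1668, 0.1334]
orientation: [[0.974, 0.226, -0.001], [0.226, -0.974, 0.0], [-0.0, -0.001, -1.0]]
contact_force: [-0.8, -0.9, 0.1]
width: 0.0597
```

View pics/c4.png

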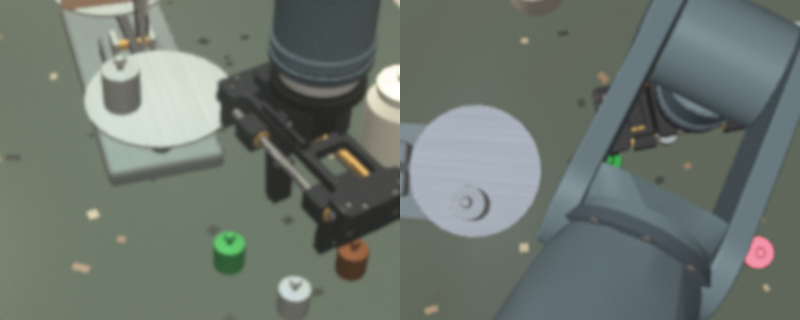

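The large weight stands upright on the pan (left crop, 122,85; top crop, 469,203), about 40 mm from the pan's centre. The middle weight is below the gripper. I'll descend on it.

```bash
python3 -m inch '[[[0,-0.001,-0.04],0],[[0,-0.001,-0.08],0],[[0,-0.001,-0.11],0],[[0,-0.001,-0.13],0],[[0,-0.001,-0.14],0],[[0,-0.001,-0.147],0],[[0,-0.001,-0.147],0],[[0,-0.001,-0.147],0]]'
python3 -m inch '[[[0,0,0],0],[[0,0,0],0],[[0,0,0],0],[[0,0,0],0],[[0,0,0],0],[[0,0,0],0],[[0,0,0],0],[[0,0,0],0]]' 1 25
```

```text
clock: 11.2
ee_pos: [0.6422, -0.1686, 0.0168]
orientation: [[0.974, 0.225, 0.002], [0.225, -0.974, -0.001], [0.002, 0.001, -1.0]]
contact_force: [0.2, -0.4, -0.3]
width: 0.0599
clock: 12.0
ee_pos: [0.6415, -0.1683, 0.0158]
orientation: [[0.974, 0.225, 0.0], [0.225, -0.974, -0.0], [0.0, 0.0, -1.0]]
contact_force: [-0.4, 0.5, 4.1]
width: 0.0312
```

```bash
python3 -m inch '[[[0,0,0.03],0],[[0,0,0.08],0],[[0,0,0.13],0],[[0,0,0.18],0],[[0,0,0.21],0],[[0,0.05,0.21],0],[[-0.005,0.1,0.21],0],[[-0.01,0.15,0.21],0],[[-0.02,0.2,0.21],0],[[-0.025,0.25,0.21],0],[[-0.027,0.28,0.21],0],[[-0.027,0.297,0.21],0],[[-0.027,0.297,0.21],0],[[-0.027,0.297,0.21],0],[[-0.027,0.297,0.19],0],[[-0.027,0.297,0.16],0],[[-0.027,0.297,0.14],0],[[-0.027,0.297,0.134],0],[[-0.027,0.297,0.134],0],[[-0.027,0.297,0.134],0]]'
python3 - <<'E'
from h import *
f=save("side","s4.png");g=save("top","t4.png")
cv2.imwrite("pics/c5.png",np.hstack([cv2.resize(f[40:240,200:400],(400,400)),cv2.resize(g[120:320,150:350],(400,400))])[:,:,::-1])
E
```

```text
clock: 14.0
ee_pos: [0.6203, 0.069, 0.1233]
orientation: [[0.974, 0.224, 0.001], [0.224, -0.974, -0.0], [0.001, 0.0, -1.0]]
contact_force: [-0.2, 0.3, -2.0]
width: 0.0316
```

View pics/c5.png

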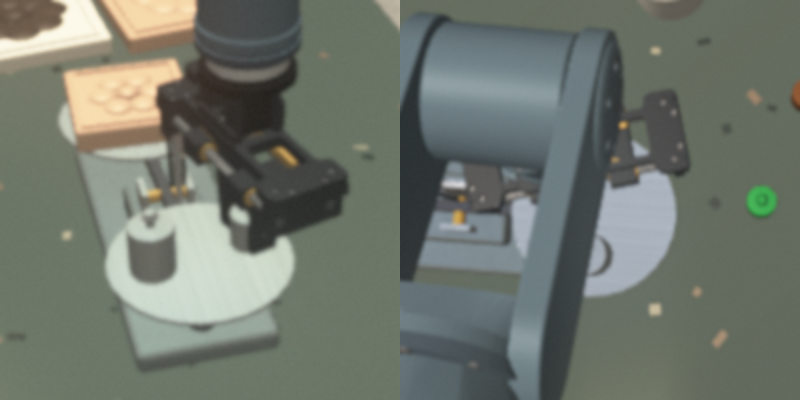

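The middle weight is just above the right side of the pan (left crop, 240,225) and the large one still stands at (152,250). Lowering gently.

```bash
python3 -m inch '[[[0,0,-0.003],0],[[0,0,-0.005],0],[[0,0,-0.007],0],[[0,0,-0.008],0],[[0,0,-0.008],0],[[0,0,-0.008],0]]'
python3 -m inch '[[[0,0,-0.0005],0],[[0,0,-0.001],0],[[0,0,-0.0015],0],[[0,0,-0.0015],0],[[0,0,-0.0015],0]]'
python3 -m inch '[[[0,0,-0.0005],0],[[0,0,-0.001],0],[[0,0,-0.0015],0],[[0,0,-0.0015],0],[[0,0,-0.0015],0]]'
```

```text
clock: 14.7
ee_pos: [0.6197, 0.0693, 0.1163]
orientation: [[0.974, 0.225, 0.0], [0.225, -0.974, 0.0], [0.0, -0.0, -1.0]]
contact_force: [-0.4, -0.3, -1.8]
width: 0.0312
clock: 15.2
ee_pos: [0.6197, 0.0693, 0.1151]
orientation: [[0.974, 0.225, -0.0], [0.225, -0.974, 0.0], [-0.0, -0.0, -1.0]]
contact_force: [-0.3, -0.4, -2.1]
width: 0.0313
clock: 15.7
ee_pos: [0.6198, 0.0693, 0.114]
orientation: [[0.974, 0.225, 0.0], [0.225, -0.974, -0.0], [0.0, 0.0, -1.0]]
contact_force: [-0.4, -0.3, 0.4]
width: 0.0312
```

It is in contact. I'll follow the pan down toward level while still holding, then release.

```bash
python3 -m inch '[[[0,0,-0.001],0],[[0,0,-0.002],0],[[0,0,-0.003],0],[[0,0,-0.004],0],[[0,0,-0.005],0],[[0,0,-0.006],0],[[0,0,-0.007],0],[[0,0,-0.008],0],[[0,0,-0.008],0],[[0,0,-0.008],0]]'
python3 -m inch '[[[0,0,-0.001],0],[[0,0,-0.002],0],[[0,0,-0.003],0],[[0,0,-0.004],0],[[0,0,-0.005],0],[[0,0,-0.006],0],[[0,0,-0.007],0],[[0,0,-0.008],0],[[0,0,-0.008],0],[[0,0,-0.008],0]]'
```

```text
clock: 16.7
ee_pos: [0.6197, 0.0693, 0.1075]
orientation: [[0.974, 0.225, 0.0], [0.225, -0.974, 0.0], [0.0, -0.0, -1.0]]
contact_force: [0.4, -0.7, 0.2]
width: 0.0313
clock: 17.7
ee_pos: [0.6197, 0.0693, 0.1011]
orientation: [[0.974, 0.225, -0.0], [0.225, -0.974, -0.0], [-0.0, 0.0, -1.0]]
contact_force: [0.1, -0.1, -0.1]
width: 0.0314
```

```bash
python3 -m inch '[[[0,0,0],0],[[0,0,0],0],[[0,0,0],0],[[0,0,0],0],[[0,0,0],0],[[0,0,0],0],[[0,0,0],0],[[0,0,0],0]]' 0.32
python3 -m inch '[[[0,0,0.01],0],[[0,0,0.03],0],[[0,0,0.06],0],[[0,0,0.1],0],[[0,0,0.15],0],[[0,0,0.2],0],[[0,-0.06,0.2],0],[[0,-0.12,0.2],0],[[0,-0.18,0.2],0],[[0,-0.24,0.2],0],[[0,-0.3,0.2],0],[[0,-0.36,0.2],0],[[0,-0.4,0.2],0],[[0,-0.4,0.2],0],[[0,-0.4,0.2],0],[[0,-0.4,0.2],0],[[0,-0.4,0.2],0]]'
python3 - <<'E'
from h import *
f=save("side","s5.png");g=save("top","t5.png")
cv2.imwrite("pics/c6.png",np.hstack([cv2.resize(f[50:250,200:400],(400,400)),cv2.resize(g[120:320,100:300],(400,400))])[:,:,::-1])
for q in("weight_large_center","weight_middle_center","empty_pan_top"):
  for c in("side","top"):
    for r in manip.pinpoint(c,q)[:5]:
      print(c,q,np.round(r["uv"],1),round(r["conf"],2),atz(c,r["uv"],.085+(0.03 if "large" in q else .022 if "mid" in q else 0)).round(3))
E
```

```text
clock: 18.5
ee_pos: [0.6197, 0.0693, 0.1011]
orientation: [[0.974, 0.225, 0.0], [0.225, -0.974, -0.0], [0.0, 0.0, -1.0]]
contact_force: [0.3, -0.2, 0.2]
width: 0.0596
clock: 20.2
ee_pos: [0.62, -0.249, 0.2617]
orientation: [[0.974, 0.227, 0.0], [0.227, -0.974, 0.0], [0.0, 0.0, -1.0]]
contact_force: [-0.2, 0.1, 0.1]
width: 0.0601
side weight_large_center [311.1 381. ] 0.89 [ 0.477 -0.331  0.115]
side weight_large_center [275.8 167.1] 0.86 [0.537 0.071 0.115]
top weight_large_center [245.  246.4] 0.79 [0.539 0.068 0.115]
side weight_middle_center [342.  265.3] 0.96 [ 0.574 -0.161  0.107]
side weight_middle_center [419.3 271.5] 0.93 [ 0.674 -0.205  0.107]
side weight_middle_center [322.9 164.4] 0.92 [0.617 0.064 0.107]
top weight_middle_center [245.6 206.3] 0.64 [0.616 0.071 0.107]
top weight_middle_center [352.2 168.1] 0.62 [ 0.695 -0.131  0.107]
top weight_middle_center [326.9 217.4] 0.5 [ 0.599 -0.085  0.107]
side empty_pan_top [301.  177.2] 0.57 [0.579 0.068 0.085]
top empty_pan_top [242.4 225.7] 0.82 [0.58  0.08  0.085]
```

View pics/c6.png

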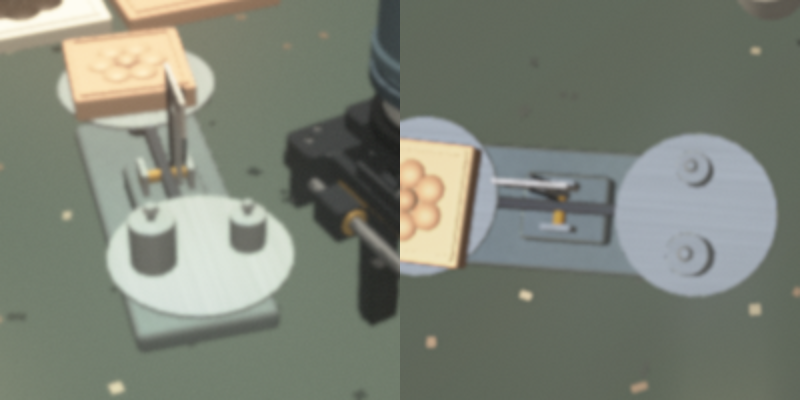

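Both weights stand upright on the pan (left crop, 152,238 and 248,227). I'll let it settle, then check that the beam is level and still.

```bash
python3 -m inch '[[[0,0,0],0],[[0,0,0],0],[[0,0,0],0],[[0,0,0],0],[[0,0,0],0],[[0,0,0],0],[[0,0,0],0],[[0,0,0],0],[[0,0,0],0],[[0,0,0],0],[[0,0,0],0],[[0,0,0],0],[[0,0,0],0],[[0,0,0],0],[[0,0,0],0]]'
python3 - <<'E'
from h import *
f=save("side","s6.png")
a=cv2.imread("pics/side0.png");b=cv2.imread("pics/s5.png");c=f[:,:,::-1]
print("5v6",cv2.absdiff(b,c)[50:230,230:350].mean())
for z in(.099,.085,.071): print(z,[np.round(proj("side",[.578+.08*s,.068+.08*t,z]),1).tolist() for s,t in((0,0),(0,-1),(1,0),(-1,0))], "tile pan",proj("side",[.57,.35,.17-z]).round(1))
r=manip.outline_of("side","empty_pan_top");print([(np.round(x["box"],1),x["conf"]) for x in r])
cv2.imwrite("pics/c7.png",np.hstack([cv2.resize(x[60:230,225:360],(397,500),interpolation=2) for x in(a,c)]))
E
```

```text
clock: 22.1
ee_pos: [0.6197, -0.2507, 0.2611]
orientation: [[0.974, 0.225, -0.0], [0.225, -0.974, -0.0], [-0.0, 0.0, -1.0]]
contact_force: [-0.7, 0.8, 0.3]
width: 0.0597
5v6 0.9374691358024692
0.099 [[300.3, 171.0], [314.1, 201.4], [345.2, 162.1], [254.0, 180.3]] tile pan [259.1  99.2]
0.085 [[300.5, 177.4], [314.2, 207.8], [344.9, 168.5], [254.7, 186.7]] tile pan [258.6  93.4]
0.071 [[300.7, 183.6], [314.3, 214.1], [344.7, 174.7], [255.3, 192.9]] tile pan [258.1  87.4]
[(array([303. , 178.5,  91.7,  59.6]), 0.56)]
```

View pics/c7.png

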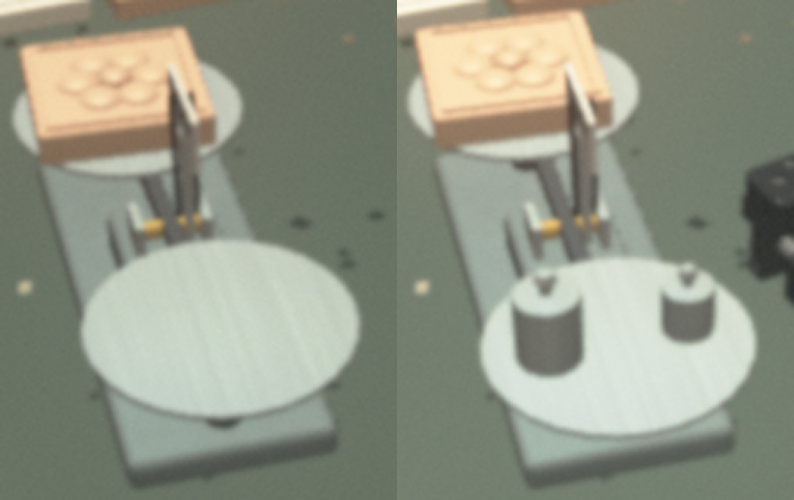

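Against the start, the pan has dropped about 6.4 px, which is the 14 mm that brings it to level. The tile's pan has risen to match and nothing is moving, so I'll hand in.

```bash
python3 -c "
from bench import manip
print(manip.job_done())"
```

```text
the job is handed in; nothing more can be done
None
```

The large (500 g) and middle (200 g) steel weights are both on the pan that was empty, standing upright and released. The job was handed in at about 22 s; the hand-in reports no verdict. I left the small weight and the pink, green and brown look-alikes alone.

**Placing:** I lowered each weight slowly until the wrist force showed the pan was carrying it. I followed the pan down with the middle weight before letting go.

**Last checks:**
- **Level:** the loaded pan's rim had sunk about 6.4 px in the side view since the start, which matches the 14 mm to level. The tile's pan had risen to match.
- **Still:** two side pictures almost 2 s apart showed practically no change at the balance.
- **Position:** both weights are about 40 mm from the pan's centre, within the 75 mm allowed.
- **Gripper:** it was open and well clear of the balance.

**Disagreement:** the network's top-view point for the pan centre was about 12 mm off along the beam from the side view. The outlines taken at the start supported the side view, and the weights are well inside the limit either way.

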